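# Swap the wrong vial tray in the sampler's loading dock

## Task

Of the three vial trays in the sampler's loading dock, one is the wrong kind: it holds a few big vials, the other two hold many small ones. Draw it out of its bay and leave it on the bench to the left or right of the dock's front, no longer in front of any bay; then slide the spare tray of small vials, which stands beside the dock, into the empty bay, fully home against the rear stop. The samples must not be upset, so slide the trays flat on the bench, never lifted or tipped, and leave the other trays and the things standing around where they are.

Things in the scene. Friction and masses are not known exactly. Their poses are not given: they have to be found in the camera images.
- dock: Fixed loading dock flush on the bench (no step): four rails along x, 12 mm thick, 24 high, make 3 bays 84 mm wide, centres at y = -96, 0, 96 mm, open to -x (robot side). Origin: dock centre at bench level. Rails: x = -62 mm (mouth; noses taper to 3 mm over 24 mm) to the stop's face at +62; a tray home has its centre at x = 2 mm. Outer rails end at y = +-150. An 80 mm high instrument from x = 190.
- docked_big_c (a point): The wrong tray, at the start home in any one of the bays, front end at the mouth. Dark grey tray 120 mm long (x), 80 wide (y), 30 high, about 0.45 kg. Point: centre of the tray body, 15 mm above the bench; +x to its rear (vial end), z up. Well in its front end: see its own entry. 6 big vials (23 mm thick, 3 along x by 2 across), cap tops 50 mm above the bench.
- docked_big_well (a point): Centre of the finger well in the front end of the wrong tray, 15 mm above the bench and 35 mm in front (-x) of the tray's centre; axes as the tray's. Open-topped well 38 mm long (x) by 64 wide (y), 3 mm floor. Its front wall is 6 mm thick, 30 high, notched down to 22 in the middle 36 mm; side walls 8 mm thick, 30 high; its rear side is the solid vial block.
- docked_small_1_c (a point): A right tray, home in another bay: stays. Dark grey tray 120 mm long (x), 80 wide (y), 30 high, about 0.45 kg. Point: centre of the tray body, 15 mm above the bench; +x to its rear (vial end), z up. 25 small vials (12 mm thick, 5 x 5), cap tops 42 mm above the bench.
- docked_small_2_c (a point): The other right tray in the dock, home: stays. Dark grey tray 120 mm long (x), 80 wide (y), 30 high, about 0.45 kg. Point: centre of the tray body, 15 mm above the bench; +x to its rear (vial end), z up. 25 small vials (12 mm thick, 5 x 5), cap tops 42 mm above the bench.
- spare_small_c (a point): The spare to put in: at the start beside the dock, left or right, front end (-x) to the robot side, about square to the dock. Dark grey tray 120 mm long (x), 80 wide (y), 30 high, about 0.45 kg. Point: centre of the tray body, 15 mm above the bench; +x to its rear (vial end), z up. 25 small vials (12 mm thick, 5 x 5), cap tops 42 mm above the bench.
- spare_small_well (a point): Centre of the finger well in the front end of the spare small-vial tray, 15 mm above the bench and 35 mm in front (-x) of the tray's centre; axes as the tray's. Open-topped well 38 mm long (x) by 64 wide (y), 3 mm floor. Its front wall is 6 mm thick, 30 high, notched down to 22 in the middle 36 mm; side walls 8 mm thick, 30 high; its rear side is the solid vial block.
- spare_big_c (a point): Spare tray of the wrong kind, beside the dock on the other side: stays. Dark grey tray 120 mm long (x), 80 wide (y), 30 high, about 0.45 kg. Point: centre of the tray body, 15 mm above the bench; +x to its rear (vial end), z up. 6 big vials (23 mm thick, 3 along x by 2 across), cap tops 50 mm above the bench.
- solvent_c (a point): Brown solvent bottle, 86 mm thick, 190 mm high, standing loose; the point is its centre. Bystander at the left.
- beaker_c (a point): Glass beaker, 68 mm thick, 90 mm high, standing loose; the point is its centre. Bystander at the right.
Not all that is in view belongs to the job. What is shaped like the part that bears docked_big_c but green is not meant.

How it is judged (in metres and radians):
On the way, in this order (a step that is already met when the one before it is completed fails the run):
1. the wrong tray is drawn right out of its bay (x of docked_big_c in the frame of dock below -0.118 m), for 0.1 s.
2. the spare tray of small vials is home in the empty bay (x of spare_small_c in the frame of dock between -0.004 and 0.006 m and y of spare_small_c in the frame of dock between -0.105 and 0.105 m and angle between the x axis of spare_small_c and the x axis of dock, either way round below 0.06 rad and height (world z) of spare_small_c below 0.019 m), for 0.2 s.
At the end, for the whole second after the job is handed in: The three small-vial trays stand flat in the bays, centres at dock x -4 to +6 mm (home +2), square within 0.06 rad; the big-vial tray from the dock lies flat on the bench, its centre over 175 mm left or right of the dock's centre line; the moved trays are at rest (all of step 2 and x of docked_small_1_c in the frame of dock between -0.004 and 0.006 m and y of docked_small_1_c in the frame of dock between -0.105 and 0.105 m and angle between the x axis of each of docked_small_1_c, docked_small_2_c and the x axis of dock, either way round below 0.06 rad and height (world z) of each of docked_small_1_c, docked_small_2_c, docked_big_c below 0.019 m and x of docked_small_2_c in the frame of dock between -0.004 and 0.006 m and y of docked_small_2_c in the frame of dock between -0.105 and 0.105 m and (y of docked_big_c in the frame of dock above 0.175 m or y of docked_big_c in the frame of dock below -0.175 m) and angle between docked_big_c's own z axis and vertical below 0.05 rad and linear speed of each of docked_big, spare_small below 0.01 m/s); the robot touches nothing.
It fails at once if a tray is lifted more than 12 mm off the bench (height (world z) of any of docked_big_c, docked_small_1_c, docked_small_2_c, spare_small_c, spare_big_c above 0.027 m).
It fails at once if a tray is tipped more than 0.15 rad (angle between any of docked_big_c, docked_small_1_c, docked_small_2_c, spare_small_c, spare_big_c's own z axis and vertical above 0.15 rad).
It fails at once if the big-vial spare, or a right tray in the dock, is moved more than 25 mm (distance of any of spare_big_c, docked_small_1_c, docked_small_2_c from where it was at the start of the episode above 0.025 m).
It fails at once if the bottle or the beaker is moved more than 20 mm (distance of any of solvent_c, beaker_c from where it was at the start of the episode above 0.02 m).
It also fails if it takes over 70 s, if anything falls off the work surface, if the arm or the gripper's body presses on something with over 40 N, if the wrist force passes 120 N, or if a joint passes its speed limit or range.

## Robot

A 6-joint arm with a two-finger parallel gripper is mounted at the origin on the work surface. World frame = base frame: x ahead of the robot, y to its left, z up, the work surface at z = 0. Lengths are in mm, angles in rad, forces in N, time in s.
With the tool pointing down it reaches from about 300 to 775 mm from the base axis. Payload 14.6 kg.
Tool frame: the origin (TCP) lies at the very end of the fingers, on their centre line; the grasp point (between the pads) lies 19 mm behind it (bot.grasp_offset is the distance from the TCP to the grasp point, in mm); x points along the fingers, y is the direction in which the jaws open and shut, and the axes are right-handed (so a half turn about x gives the same grasp; the last joint's range is limited). The gripper opens to 94 mm and grips with 3 to 60 N. Pads are 16 mm wide; open, the fingers measure 119 mm over their backs; the gripper's body (75 mm by 177 mm) begins 78 mm behind the grasp point.
Start: joints at [-1.367, 0.3, 1.521, -0, 1.321, -0.067], TCP at [147.12, -529.948, 205.446] pointing down, gripper open.
Joint ranges: [-3.03, 3.03], [-0.79, 2.21], [0.23, 2.52], [-1.04, 4.18], [0, 3.07], [-2.55, 2.55]. Speed limits (rad/s): [2.22, 2.22, 2.57, 3.14, 3.14, 3.14].

## Interface

Orientations are given as a unit quaternion [x, y, z, w].
In Python, from cell import bot, viewer, ticket, recognise, outline_of gives the robot as it stands.
- The arm moves only by the tool move_arm, never from a script. Its argument "rows" is a list of rows, each an object with "fingers": the opening in per cent of the stroke, from 0 (shut) to 100 (fully open); "offset": the shift along the tool's x, y, z in mm, a list of three; "delta_rot": the turn, a rotation vector about the tool's x, y, z in rad, a list of three. In form: [{"fingers": fingers, "offset": [x, y, z], "delta_rot": [rx, ry, rz]}, ...]. A call has 1 to 8 rows; each row is the pose to reach, as a shift and turn from the pose commanded when the call began, along the tool's axes at that moment; what a row does not reach only later rows make up. A row lasts 1/10 s, in which the tool goes at most 50 mm and 8.59 degrees, less where a joint would pass 70% of its speed; a pose out of reach is approached as far as the arm can. A call with a gripper value outside its range is refused whole. The fingers move at their own pace and stop on an object; "squeeze" is the grip in N (left out, the last holds). Time passes only in rows, so rows that repeat a pose let the fingers close. It gives the time, the measured TCP pose, the force and the opening at its end, in the units of the state.
- bot.read_state(): the state, without advancing time (a new reading comes with each control period).
- viewer.grab_frame(name): name is "scene" or "top" or "wrist"; returns (picture, depth): 420x560x3 uint8, red, green, blue; 420x560 float32, mm along the optical axis (not along the pixel's ray), 0 where there is no reading.
- viewer.get_calibration(name): a dict with "mtx" (3x3 intrinsics, pixels), "k1" (the pictures are not rectified: a ray, as slopes to the right and down, at radius r is drawn at 1 + k1 r^2 times it, then the intrinsics apply), "rvec" (rotation vector, rad) and "tvec" (3), from world to camera coordinates, as OpenCV has them. Camera axes: x right, y down, z forward; pixel columns grow to the right and rows downward; lengths in mm; the calibration is good to about 2 mm. A picture is of the moment at which its call begins: read the wrist's pose just before it. get_calibration takes no time and is no camera call; for the wrist camera it gives the pose at the moment of the call.
- ticket.sign_off(): hands the job in, once; it reports no verdict.
Trained networks look in the newest picture that a camera, given by its name, has taken for a name from the list of things; names that differ only in an ending like _2 or _b are one class to them, and where a whole thing is asked for, a point or a joint stands for the part that bears it (a point fixed in the world has none). Each returns a list of dicts, best first, with "p" (0 to 1); they miss things now and then, are a little off and sometimes report something else, mostly with a low value. They report only what shows in the picture. A call takes as long as a camera call. They do not tell look-alikes from the thing itself.
- recognise(label, camera): "point" ([x, y, z] in mm, in world coordinates, good to about 4 mm: the middle of the surface that is visible of it).
- outline_of(label, camera): "pixels" (420x560 bool, what is visible of it).
The state is a dict: "clock": time; "joint_positions": joint angles; "qvel": joint speeds; "tau": joint torques, N m; "tcp_pos": TCP position; "eef_rot": TCP orientation; "force": force on the tool from outside, world axes, zero at the start; "moment": the same for the moment, N m; "finger_gap": finger opening in mm.
Only numpy, scipy, OpenCV 4.12 (cv2) and the standard library are available. Lean on these libraries where they do the work, as an engineer would, in place of code of your own. Each camera call takes 0.05 s, during which the arm holds its last target.

## Working session

There is one attempt and no reset: what is moved stays moved. The work goes in short steps, Python scripts to look and compute and a tool call to move; the robot and the scene stay as the last step left them, time stands still between calls to the robot, and variables do not carry over. Pictures are saved under pics/ and viewed, and the job is handed in when it is done.

Besides the shell and the picture viewer there is one more tool, called after "Request:" by a JSON object that holds its "method" and its "body". move_arm: Moves the arm, as the interface text tells. Its arguments: {"type":"object","properties":{"rows":{"type":"array","items":{"type":"object","properties":{"fingers":{"type":"number"},"offset":{"type":"array","items":{"type":"number"}},"delta_rot":{"type":"array","items":{"type":"number"}}}}},"squeeze":{"type":"number"}},"required":["rows"]}

```bash
mkdir -p pics; ls; cat > h.py <<'E'
import numpy as np, cv2
from cell import bot, viewer, ticket, recognise, outline_of
from scipy.spatial.transform import Rotation as R
def save(n,p): cv2.imwrite('pics/'+n+'.png',cv2.cvtColor(p,cv2.COLOR_RGB2BGR))
def world(c,uv,d,cal=None):
    cal=cal or viewer.get_calibration(c); K=np.array(cal['mtx']);k1=cal['k1']
    p=cv2.undistortPoints(np.array(uv,float).reshape(-1,1,2),K,np.array([k1,0,0,0.])).reshape(-1,2)
    d=np.atleast_1d(d); X=np.c_[p*d[:,None],d]
    Rm=cv2.Rodrigues(np.array(cal['rvec'],float))[0]; return (X-np.array(cal['tvec']).reshape(1,3))@Rm
def cloud(c,d):
    v,u=np.mgrid[0:420,0:560]
    return world(c,np.c_[u.ravel(),v.ravel()],d.ravel()).reshape(420,560,3)
E
python3 - <<'E'
from h import *
s=bot.read_state(); print({k:np.round(v,3) for k,v in s.items()}, bot.grasp_offset)
for c in('scene','top','wrist'):
    p,d=viewer.grab_frame(c); save(c+'0',p); np.savez('f_'+c,p=p,d=d)
    print(c,viewer.get_calibration(c))
    for l in ('docked_big_c','docked_small_1_c','spare_small_c','spare_big_c','dock','solvent_c','beaker_c','docked_big_well','spare_small_well'):
        if c!='wrist': print(l,[(np.round(r['point']),round(r['p'],2)) for r in recognise(l,c)])
E
```

```text
pics
{'clock': np.float64(0.0), 'joint_positions': array([-1.367,  0.3  ,  1.522,  0.   ,  1.321, -0.067]), 'qvel': array([ 0.001, -0.001, -0.   , -0.   , -0.001, -0.001]), 'tau': array([-0.0000e+00, -5.3180e+01, -3.5274e+01,  7.1000e-02,  2.4000e-02,
       -0.0000e+00]), 'tcp_pos': array([ 147.078, -529.681,  204.878]), 'eef_rot': array([-0.701, -0.096,  0.701, -0.095]), 'force': array([0.537, 0.086, 0.093]), 'moment': array([-0.022,  0.021, -0.008]), 'finger_gap': np.float64(94.133)} 18.8
scene {'mtx': array([[396.41167285,   0.        , 274.33708291],
       [  0.        , 396.41167285, 209.70659342],
       [  0.        ,   0.        ,   1.        ]]), 'k1': -0.07367532975249919, 'rvec': array([ 1.5575899 ,  2.05332897, -0.80343486]), 'tvec': array([ 120.95176416, -289.02801063, 1703.44319103])}
docked_big_c [(array([640.,  32.,  29.]), 0.86), (array([ 326., -172.,   26.]), 0.77), (array([ 644., -222.,   35.]), 0.28)]
docked_small_1_c [(array([636., -58.,  32.]), 0.58)]
spare_small_c [(array([ 645., -223.,   31.]), 0.96), (array([984.,   9.,  82.]), 0.52), (array([689., 267.,  3
[... 864 characters left out ...]
-226.,   34.]), 0.74)]
spare_big_c [(array([665., 270.,  32.]), 0.9)]
dock [(array([897.,  16.,  78.]), 0.57)]
solvent_c [(array([588., 460., 122.]), 0.77), (array([633., 125.,  30.]), 0.49)]
beaker_c [(array([ 618., -499.,   54.]), 0.62)]
docked_big_well [(array([629.,  32.,  28.]), 0.84), (array([ 299., -178.,   31.]), 0.78)]
spare_small_well [(array([ 624., -226.,   33.]), 0.85)]
wrist {'mtx': array([[316.27096113,   0.        , 274.29413681],
       [  0.        , 316.27096113, 215.03813991],
       [  0.        ,   0.        ,   1.        ]]), 'k1': -0.06433208928720689, 'rvec': array([-2.32539154,  1.76548579,  0.23719904]), 'tvec': array([-551.01690204,  -30.46300316,  390.94538661])}
```

View pics/top0.png

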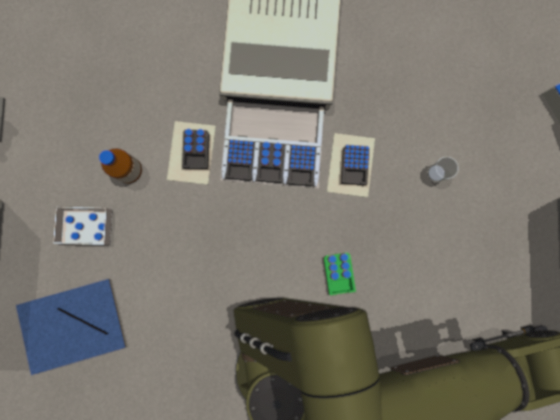

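View pics/scene0.png

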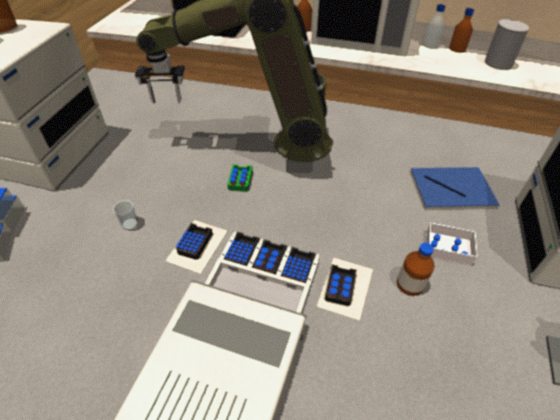

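```bash
python3 - <<'E'
from h import *
f=np.load('f_top.npz'); p,d=f['p'],f['d']
save('topcrop',cv2.resize(p[60:360,130:440],None,fx=2.5,fy=2,interpolation=cv2.INTER_CUBIC)[:600,:800])
E
```

```text
(no output)
```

View pics/topcrop.png

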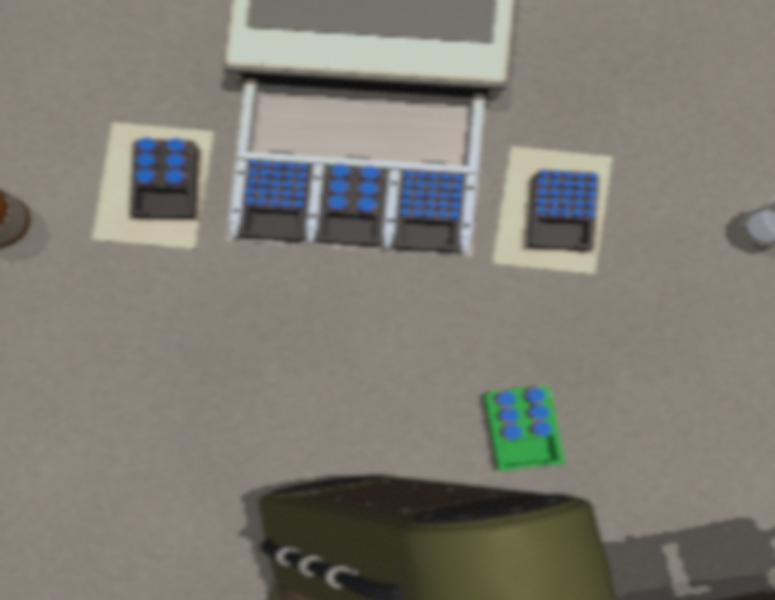

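```bash
python3 - <<'E'
from h import *
for c in('top','scene'):
    f=np.load(f'f_{c}.npz'); p,d=f['p'].astype(int),f['d']; W=cloud(c,d)
    b=W[(abs(W[...,0]-400)<60)&(abs(W[...,1]-150)<80)]; print(c,'bench z',np.median(b[:,2]))
    blue=(p[...,2]-p[...,0]>50)&(p[...,2]-p[...,1]>20)&(W[...,2]>20)&(W[...,2]<65)
    n,l,st,ce=cv2.connectedComponentsWithStats(cv2.dilate(blue.astype(np.uint8),np.ones((3,3))))
    for i in range(1,n):
        w=W[(l==i)&blue]
        if len(w)>20: print('blue',len(w),np.round(np.median(w,0)),np.round(ce[i]))
    dark=(p.max(-1)<70)&(W[...,2]>15)&(W[...,2]<40)&(W[...,0]>500)&(W[...,0]<800)
    n,l,st,ce=cv2.connectedComponentsWithStats(dark.astype(np.uint8))
    for i in range(1,n):
        if st[i,4]>60:
            w=W[l==i]; print('dark',st[i,4],np.round(np.percentile(w,2,0)),np.round(np.percentile(w,98,0)),np.round(ce[i]))
s=bot.read_state(); print(R.from_quat(s['eef_rot']).as_matrix().round(3))
cal=viewer.get_calibration('wrist');Rm=cv2.Rodrigues(cal['rvec'])[0]; print('cam pos',-Rm.T@cal['tvec'],Rm.round(2))
T=R.from_quat(s['eef_rot']).as_matrix()
print('cam in tool',T.T@(-Rm.T@cal['tvec']-s['tcp_pos']), (Rm@T).round(3))
E
```

```text
top bench z -0.21614816911884724
blue 135 [688. 290.  49.] [188. 140.]
blue 133 [690. 254.  50.] [199. 140.]
blue 364 [660. 130.  40.] [240. 151.]
blue 134 [655.  52.  49.] [265. 153.]
blue 133 [652.  16.  49.] [277. 154.]
blue 368 [647. -62.  41.] [302. 157.]
blue 370 [ 654. -228.   40.] [356. 156.]
blue 125 [ 321. -196.   49.] [345. 265.]
blue 115 [ 314. -160.   50.] [333. 267.]
blue 3501 [118. 619.  22.] [ 70. 327.]
dark 155 [609. 232.  16.] [691. 305.  36.] [197. 157.]
scene bench z -0.04527237480226829
blue 68 [ 323. -194.   49.] [234. 175.]
blue 1339 [160. 619.  22.] [454. 187.]
blue 67 [ 318. -159.   49.] [243. 175.]
blue 357 [ 655. -229.   40.] [190. 241.]
blue 358 [649. -61.  41.] [239. 251.]
blue 121 [656.  16.  49.] [261. 256.]
blue 126 [659.  51.  49.] [272. 259.]
blue 394 [662. 131.  41.] [296. 268.]
blue 141 [694. 253.  49.] [334. 284.]
blue 137 [695. 289.  49.] [346. 287.]
dark 187 [ 579. -257.   16.] [ 695. -186.   34.] [197. 246.]
dark 104 [569. -94.  16.] [683. -20.  34.] [248. 243.]
dark 145 [577.   2.  16.] [688.  74.  36.] [276. 254.]
dark 77 [581.  98.  16.] [615. 171.  33.] [302. 253.]
dark 63 [618.  22.  27.] [689.  37.  38.] [266. 261.]
dark 331 [615. 236.  16.] [733. 307.  34.] [340. 288.]
[[-0.     0.268 -0.964]
 [-0.    -0.964 -0.268]
 [-1.     0.     0.   ]]
cam pos [ 219.09653175 -510.98287197  385.07029298] [[ 0.27 -0.96 -0.  ]
 [-0.93 -0.26  0.26]
 [-0.25 -0.07 -0.96]]
cam in tool [-179.60002239    0.98675011  -74.42405019] [[ 0.     1.    -0.001]
 [-0.264  0.001  0.965]
 [ 0.965  0.     0.264]]
```

```bash
cat >> h.py <<'E'
def go(pos,yaw):
    """offset/delta_rot to TCP pos, tool down with tool y at world yaw"""
    s=bot.read_state(); T=R.from_quat(s['eef_rot'])
    y=np.array([np.cos(yaw),np.sin(yaw),0]); x=np.array([0,0,-1.]); z=np.cross(x,y)
    Tg=R.from_matrix(np.c_[x,y,z])
    print('off',T.inv().apply(np.array(pos)-s['tcp_pos']).round(1),'rot',(T.inv()*Tg).as_rotvec().round(4),'at',s['tcp_pos'].round(1),'F',s['force'].round(1),'gap',round(float(s['finger_gap']),1),'t',round(float(s['clock']),2))
E
python3 - <<'E'
from h import *
go([540,20,200],-0.068)
E
```

```text
off [   5.4 -424.8 -525.7] rot [-1.2319  0.     -0.    ] at [ 147.1 -530.   205.5] F [-0.1  0.2  0.5] gap 93.8 t 1.05
```

Request:
{"method": "move_arm", "body": {"rows": [{"fingers":32,"offset":[5,-425,-526],"delta_rot":[-1.232,0,0]},{"fingers":32,"offset":[5,-425,-526],"delta_rot":[-1.232,0,0]},{"fingers":32,"offset":[5,-425,-526],"delta_rot":[-1.232,0,0]},{"fingers":32,"offset":[5,-425,-526],"delta_rot":[-1.232,0,0]},{"fingers":32,"offset":[5,-425,-526],"delta_rot":[-1.232,0,0]},{"fingers":32,"offset":[5,-425,-526],"delta_rot":[-1.232,0,0]},{"fingers":32,"offset":[5,-425,-526],"delta_rot":[-1.232,0,0]},{"fingers":32,"offset":[5,-425,-526],"delta_rot":[-1.232,0,0]}]}}

```text
clock: 1.85
tcp_pos: [380.5, -202.7, 202.8]
eef_rot: [0.523, 0.476, -0.523, 0.476]
force: [0.1, -0.8, 0.2]
finger_gap: 33.4
```

```bash
python3 - <<'E'
from h import *
go([540,20,200],-0.068)
E
```

```text
off [   2.8  137.9 -236.7] rot [-0.026   0.0004 -0.0008] at [ 380.5 -202.7  202.8] F [ 0.1 -0.8  0.2] gap 33.4 t 1.85
```

Request:
{"method": "move_arm", "body": {"rows": [{"fingers":32,"offset":[3,138,-237],"delta_rot":[-0.026,0,0]},{"fingers":32,"offset":[3,138,-237],"delta_rot":[-0.026,0,0]},{"fingers":32,"offset":[3,138,-237],"delta_rot":[-0.026,0,0]},{"fingers":32,"offset":[3,138,-237],"delta_rot":[-0.026,0,0]},{"fingers":32,"offset":[3,138,-237],"delta_rot":[-0.026,0,0]},{"fingers":32,"offset":[3,138,-237],"delta_rot":[-0.026,0,0]},{"fingers":32,"offset":[3,138,-237],"delta_rot":[-0.026,0,0]}]}}

```text
clock: 2.55
tcp_pos: [541.6, 20.0, 198.9]
eef_rot: [-0.517, -0.482, 0.517, -0.482]
force: [-0.3, -0.6, -0.3]
finger_gap: 29.7
```

```bash
python3 - <<'E'
from h import *
go([540,20,200],-0.068)
cal=viewer.get_calibration('wrist')
p,d=viewer.grab_frame('wrist'); save('w1',p); np.savez('f_w1',p=p,d=d,**cal)
go([540,20,200],-0.068)
E
```

```text
off [-1.1 -1.6  0.1] rot [-0.0028 -0.0003  0.0006] at [541.6  20.  198.9] F [-0.3 -0.6 -0.3] gap 29.7 t 2.55
off [-1.  -0.9 -1.4] rot [-0.0038  0.0001  0.0007] at [540.8  18.5 199. ] F [ 0.1 -0.2  0.3] gap 30.0 t 2.6
```

View pics/w1.png

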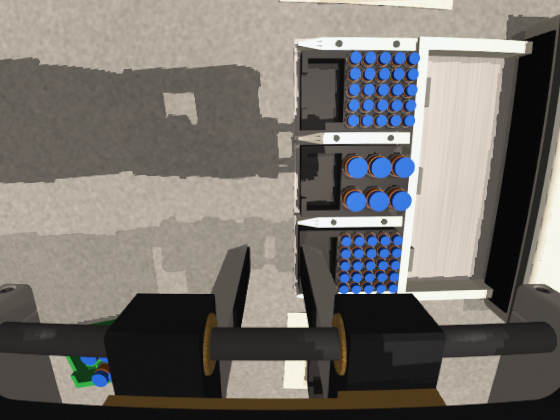

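The wrist view shows the middle bay (~(375,185)) with 6 big vials; the outer bays, (380,90) and (370,262), hold 25 small ones. Lookalikes in the top picture: the left spare at (195,148) and the green tray at (340,273). The docked big tray is the middle one, at (270,162).

```bash
cat >> h.py <<'E'
def load(n):
    f=np.load(n+'.npz'); cal={k:f[k] for k in('mtx','rvec','tvec')}; cal['k1']=float(f['k1'])
    p,d=f['p'].astype(int),f['d']; v,u=np.mgrid[0:420,0:560]
    return p,d,world('wrist',np.c_[u.ravel(),v.ravel()],d.ravel(),cal).reshape(420,560,3)
E
python3 - <<'E'
from h import *
p,d,W=load('f_w1')
b=W[(p.min(-1)>100)&(abs(W[...,2])<10)];print('bench',np.median(b[:,2]))
# blue caps big/small
blue=(p[...,2]-p[...,0]>60)&(W[...,2]>30)&(W[...,2]<60)&(W[...,0]>560)
n,l,st,ce=cv2.connectedComponentsWithStats(blue.astype(np.uint8))
C=[]
for i in range(1,n):
    if st[i,4]>25:
        w=W[l==i]; C.append(np.r_[np.median(w,0),st[i,4]])
C=np.array(C); big=C[(C[:,2]>45)]; print('big',big.round(1))
# rows/rails white
yaw=-0.068; ax=np.array([np.cos(yaw),np.sin(yaw)]); ay=np.array([-ax[1],ax[0]])
dark=(p.max(-1)<110)&(abs(W[...,2]-28)<7)&(abs(W[...,1]-35)<48)&(W[...,0]>560)&(W[...,0]<620)
P=W[dark]; print(len(P), np.percentile(P,[1,5,50,95,99],axis=0).round(1))
# row-wise profile along image rows 150..215: first col where z>15
for r in range(150,216,5):
    z=W[r,270:345,2]; k=np.where(z>12)[0][:1]+270
    if len(k): 
        k=k[0]; print(r,k,W[r,k-1:k+6:1].round(0)[:, [0,2]].tolist(), W[r,k,1].round(1))
m=(p.min(-1)>150)&(abs(W[...,2]-24)<4)&(W[...,0]>560)&(W[...,0]<690)&(abs(W[...,1])<220)
n,l,st,ce=cv2.connectedComponentsWithStats(m.astype(np.uint8))
for i in range(1,n):
    if st[i,4]>80:
        w=W[l==i]; q,_,_=None,0,0
        vx,vy,x0,y0=cv2.fitLine(w[:,:2].astype(np.float32),cv2.DIST_L2,0,.01,.01).ravel()
        print('rail',st[i,4],ce[i].round(),np.arctan(vy/vx).round(4),x0,y0,np.percentile(w[:,0],[0.5,99.5]).round(1))
E
```

```text
bench 0.5617623181870216
big [[653.2  49.2  50.3 337. ]
 [677.8  47.7  50.3 336. ]
 [628.1  50.6  50.4 339. ]
 [626.5  14.9  50.4 326. ]
 [651.3  13.6  50.4 326. ]
 [675.6  12.1  50.3 317. ]]
1359 [[569.7  -5.2  21.4]
 [571.4  -3.6  22. ]
 [593.9  34.4  30.1]
 [618.3  73.6  31.7]
 [619.6  75.1  32.7]]
150 301 [[573.0, 7.0], [573.0, 21.0], [573.0, 31.0], [574.0, 31.0], [576.0, 29.0], [577.0, 30.0], [578.0, 30.0]] 70.3
155 301 [[573.0, 8.0], [573.0, 23.0], [573.0, 31.0], [574.0, 30.0], [575.0, 31.0], [576.0, 30.0], [578.0, 29.0]] 64.9
160 301 [[572.0, 9.0], [572.0, 24.0], [573.0, 31.0], [574.0, 31.0], [575.0, 31.0], [576.0, 30.0], [577.0, 29.0]] 59.6
165 301 [[572.0, 9.0], [572.0, 24.0], [573.0, 31.0], [574.0, 30.0], [575.0, 29.0], [576.0, 32.0], [577.0, 31.0]] 54.0
170 301 [[572.0, 10.0], [572.0, 22.0], [573.0, 23.0], [574.0, 22.0], [575.0, 22.0], [576.0, 22.0], [577.0, 23.0]] 48.2
175 276 [[542.0, 1.0], [545.0, 379.0], [544.0, -0.0], [546.0, 2.0], [547.0, 0.0], [548.0, -0.0], [549.0, 0.0]] 94.8
180 301 [[571.0, 10.0], [571.0, 23.0], [572.0, 24.0], [574.0, 23.0], [575.0, 21.0], [576.0
[... 338 characters left out ...]
 22.0], [574.0, 22.0], [575.0, 22.0]] 17.6
200 300 [[569.0, 1.0], [570.0, 13.0], [570.0, 27.0], [571.0, 30.0], [572.0, 30.0], [573.0, 31.0], [574.0, 31.0]] 11.6
205 300 [[569.0, 1.0], [569.0, 15.0], [569.0, 28.0], [570.0, 31.0], [572.0, 31.0], [573.0, 30.0], [574.0, 30.0]] 6.1
210 300 [[569.0, 1.0], [569.0, 15.0], [569.0, 30.0], [570.0, 31.0], [571.0, 31.0], [572.0, 31.0], [574.0, 30.0]] -0.0
215 301 [[569.0, 1.0], [569.0, 29.0], [570.0, 30.0], [571.0, 29.0], [572.0, 31.0], [573.0, 31.0], [575.0, 30.0]] -2.3
rail 1211 [356.  43.] -0.0568 635.2393 176.29303 [576.3 689.4]
rail 1037 [357. 137.] -0.0555 634.695 80.30274 [572.2 689.5]
rail 922 [351. 221.] -0.0545 628.0686 -15.562604 [566.4 687.3]
```

```bash
python3 - <<'E'
from h import *
go([574.2,35.4,60],-0.057); go([574.2,35.4,8],-0.057)
E
```

```text
off [139.   32.2 -19.2] rot [-0.0148  0.0001  0.0007] at [540.8  18.5 199. ] F [ 0.1 -0.2  0.3] gap 30.0 t 2.6
off [191.   32.2 -19.2] rot [-0.0148  0.0001  0.0007] at [540.8  18.5 199. ] F [ 0.1 -0.2  0.3] gap 30.0 t 2.6
```

Request:
{"method": "move_arm", "body": {"rows": [{"fingers":32,"offset":[50,32,-19],"delta_rot":[-0.0148,0,0]},{"fingers":32,"offset":[100,32,-19],"delta_rot":[-0.0148,0,0]},{"fingers":32,"offset":[139,32,-19],"delta_rot":[-0.0148,0,0]},{"fingers":32,"offset":[139,32,-19],"delta_rot":[-0.0148,0,0]},{"fingers":32,"offset":[139,32,-19],"delta_rot":[-0.0148,0,0]}]}}

```text
clock: 3.1
tcp_pos: [574.0, 33.3, 61.9]
eef_rot: [-0.515, -0.485, 0.515, -0.485]
force: [1.2, 0.2, 0.6]
finger_gap: 30.2
```

```bash
python3 - <<'E'
from h import *
go([574.2,35.4,8],-0.057)
cal=viewer.get_calibration('wrist')
p,d=viewer.grab_frame('wrist'); save('w2',p); np.savez('f_w2',p=p,d=d,**cal)
E
```

```text
off [53.9  0.  -2.1] rot [-0.0031  0.0001 -0.    ] at [574.   33.3  61.9] F [1.2 0.2 0.6] gap 30.2 t 3.1
```

View pics/w2.png

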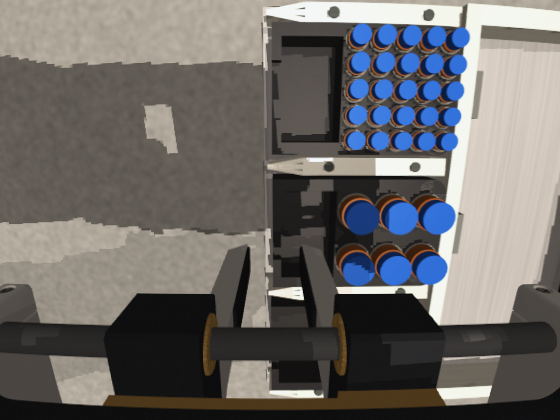

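```bash
python3 - <<'E'
from h import *
p,d,W=load('f_w2')
for r in range(185,262,8):
    w=W[r,255:290]; k=np.where((w[:,2]>18)&(w[:,2]<34)&(w[:,0]<590))[0]
    if len(k): 
        f=k[0]; e=[j for j in k if w[j,0]<w[f,0]+12]; print(r,f+255,w[f].round(1),w[e[-1]].round(1))
E
```

```text
185 272 [573.   71.6  29.7] [584.5  71.2  31.2]
193 272 [572.7  66.2  30. ] [578.1  65.8  29.6]
201 272 [572.4  60.8  30.7] [577.8  60.5  30.8]
209 272 [572.   55.1  30.5] [577.5  54.7  30.3]
217 273 [572.2  47.2  22.9] [577.2  46.8  22.3]
225 273 [571.9  41.3  23.2] [576.9  40.8  22.4]
233 273 [571.5  35.1  22.6] [576.6  34.4  21.6]
241 273 [571.1  29.   22.8] [576.2  28.5  22.2]
249 273 [570.7  22.6  22.6] [575.9  22.5  23.1]
257 273 [570.5  18.3  27.3] [575.6  17.9  27.3]
```

Request:
{"method": "move_arm", "body": {"rows": [{"fingers":32,"offset":[20,0,-2],"delta_rot":[-0.003,0,0]},{"fingers":32,"offset":[40,0,-2],"delta_rot":[-0.003,0,0]},{"fingers":32,"offset":[54,0,-2],"delta_rot":[-0.003,0,0]},{"fingers":32,"offset":[54,0,-2],"delta_rot":[-0.003,0,0]},{"fingers":0,"offset":[54,0,-2],"delta_rot":[-0.003,0,0]},{"fingers":0,"offset":[54,0,-2],"delta_rot":[-0.003,0,0]},{"fingers":0,"offset":[54,0,-2],"delta_rot":[-0.003,0,0]},{"fingers":0,"offset":[54,0,-2],"delta_rot":[-0.003,0,0]}], "squeeze": 30}}

```text
clock: 3.95
tcp_pos: [574.7, 36.1, 7.4]
eef_rot: [0.514, 0.485, -0.513, 0.486]
force: [0.0, 0.5, 4.5]
finger_gap: 5.4
```

```bash
python3 - <<'E'
from h import *
yaw=-0.057; ax=np.array([np.cos(yaw),np.sin(yaw)])
s=bot.read_state(); p=s['tcp_pos']
go(np.r_[p[:2]-150*ax,p[2]],yaw)
E
```

```text
off [-3.0e-01 -1.5e+02 -1.0e-01] rot [ 0.0009 -0.0001 -0.0018] at [574.7  36.1   7.4] F [0.  0.5 4.5] gap 5.4 t 3.95
```

Request:
{"method": "move_arm", "body": {"rows": [{"fingers":0,"offset":[0,-10,0],"delta_rot":[0,0,0]},{"fingers":0,"offset":[0,-30,0],"delta_rot":[0,0,0]},{"fingers":0,"offset":[0,-50,0],"delta_rot":[0,0,0]},{"fingers":0,"offset":[0,-72,0],"delta_rot":[0,0,0]},{"fingers":0,"offset":[0,-95,0],"delta_rot":[0,0,0]},{"fingers":0,"offset":[0,-118,0],"delta_rot":[0,0,0]},{"fingers":0,"offset":[0,-138,0],"delta_rot":[0,0,0]},{"fingers":0,"offset":[0,-150,0],"delta_rot":[0,0,0]}]}}

```text
clock: 4.75
tcp_pos: [424.5, 44.6, 7.4]
eef_rot: [0.515, 0.485, -0.513, 0.487]
force: [5.0, -0.4, 2.8]
finger_gap: 6.3
```

```bash
python3 - <<'E'
from h import *
go([430,235,7.4],-0.057)
p,d=viewer.grab_frame('scene'); save('s2',p[140:350,150:430].repeat(2,0).repeat(2,1))
E
```

```text
off [   0.    -5.2 -190.4] rot [ 0.0009 -0.0002 -0.0032] at [424.5  44.6   7.4] F [ 5.  -0.4  2.8] gap 6.3 t 4.75
```

View pics/s2.png

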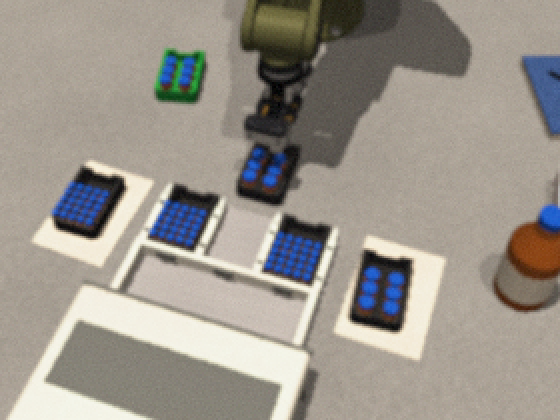

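Request:
{"method": "move_arm", "body": {"rows": [{"fingers":0,"offset":[0,0,-12],"delta_rot":[0,0,0]},{"fingers":0,"offset":[0,0,-36],"delta_rot":[0,0,0]},{"fingers":0,"offset":[0,-2,-64],"delta_rot":[0,0,0]},{"fingers":0,"offset":[0,-5,-94],"delta_rot":[0,0,0]},{"fingers":0,"offset":[0,-5,-124],"delta_rot":[0,0,0]},{"fingers":0,"offset":[0,-5,-154],"delta_rot":[0,0,0]},{"fingers":0,"offset":[0,-5,-182],"delta_rot":[0,0,0]},{"fingers":0,"offset":[0,-5,-205],"delta_rot":[0,0,0]}]}}

```text
clock: 5.6
tcp_pos: [431.4, 250.6, 7.4]
eef_rot: [0.514, 0.485, -0.514, 0.486]
force: [-0.3, -8.5, 12.1]
finger_gap: 5.6
```

```bash
python3 - <<'E'
from h import *
go([430,250,7.4],-0.057)
p,d=viewer.grab_frame('scene'); save('s3',p[140:350,150:430].repeat(2,0).repeat(2,1))
go([430,250,7.4],-0.057)
E
```

```text
off [-0.  -1.4  0.7] rot [ 0.001   0.0003 -0.0012] at [431.4 250.6   7.4] F [-0.3 -8.5 12.1] gap 5.6 t 5.6
off [-0.  -1.4  3.1] rot [ 0.0018 -0.001  -0.0018] at [431.6 253.    7.4] F [-3.4  8.8 11.9] gap 6.0 t 5.65
```

View pics/s3.png

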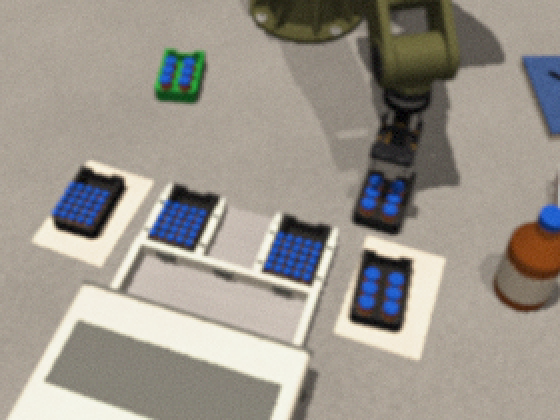

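Request:
{"method": "move_arm", "body": {"rows": [{"fingers":0,"offset":[0,0,0],"delta_rot":[0,0,0]},{"fingers":32,"offset":[0,0,0],"delta_rot":[0,0,0]},{"fingers":32,"offset":[0,0,0],"delta_rot":[0,0,0]},{"fingers":32,"offset":[0,0,0],"delta_rot":[0,0,0]},{"fingers":32,"offset":[-20,0,0],"delta_rot":[0,0,0]},{"fingers":32,"offset":[-60,0,0],"delta_rot":[0,0,0]},{"fingers":32,"offset":[-110,0,0],"delta_rot":[0,0,0]},{"fingers":32,"offset":[-150,0,0],"delta_rot":[0,0,0]}]}}

```text
clock: 6.45
tcp_pos: [430.8, 249.1, 158.9]
eef_rot: [0.514, 0.486, -0.514, 0.486]
force: [-0.3, 0.4, 0.0]
finger_gap: 30.0
```

```bash
python3 - <<'E'
from h import *
go([560,-210,180],-0.057)
E
```

```text
off [-21.1 155.  451.1] rot [ 0.0003 -0.0003 -0.0007] at [430.8 249.1 158.9] F [-0.3  0.4  0. ] gap 30.0 t 6.45
```

Request:
{"method": "move_arm", "body": {"rows": [{"fingers":32,"offset":[-20,155,451],"delta_rot":[0,0,0]},{"fingers":32,"offset":[-20,155,451],"delta_rot":[0,0,0]},{"fingers":32,"offset":[-20,155,451],"delta_rot":[0,0,0]},{"fingers":32,"offset":[-20,155,451],"delta_rot":[0,0,0]},{"fingers":32,"offset":[-20,155,451],"delta_rot":[0,0,0]},{"fingers":32,"offset":[-20,155,451],"delta_rot":[0,0,0]},{"fingers":32,"offset":[-20,155,451],"delta_rot":[0,0,0]},{"fingers":32,"offset":[-20,155,451],"delta_rot":[0,0,0]}]}}

```text
clock: 7.25
tcp_pos: [539.2, -137.6, 173.3]
eef_rot: [-0.514, -0.486, 0.514, -0.485]
force: [0.8, 1.0, -0.3]
finger_gap: 29.9
```

```bash
python3 - <<'E'
from h import *
go([560,-210,180],-0.057)
E
```

```text
off [-6.7 24.9 71.1] rot [ 0.0001 -0.0001  0.0003] at [ 539.2 -137.6  173.3] F [ 0.8  1.  -0.3] gap 29.9 t 7.25
```

Request:
{"method": "move_arm", "body": {"rows": [{"fingers":32,"offset":[-7,25,71],"delta_rot":[0,0,0]},{"fingers":32,"offset":[-7,25,71],"delta_rot":[0,0,0]},{"fingers":32,"offset":[-7,25,71],"delta_rot":[0,0,0]},{"fingers":32,"offset":[-7,25,71],"delta_rot":[0,0,0]},{"fingers":32,"offset":[-7,25,71],"delta_rot":[0,0,0]}]}}

```text
clock: 7.75
tcp_pos: [560.0, -206.5, 180.1]
eef_rot: [-0.514, -0.486, 0.514, -0.486]
force: [0.2, 0.0, 0.1]
finger_gap: 30.3
```

```bash
python3 - <<'E'
from h import *
go([560,-210,180],-0.057)
cal=viewer.get_calibration('wrist')
p,d=viewer.grab_frame('wrist'); save('w3',p); np.savez('f_w3',p=p,d=d,**cal)
go([560,-210,180],-0.057)
E
```

```text
off [0.1 0.2 3.5] rot [ 0.0015 -0.0004  0.0006] at [ 560.  -206.5  180.1] F [0.2 0.  0.1] gap 30.3 t 7.75
off [0.3 0.1 3.6] rot [ 0.0019 -0.0002  0.0002] at [ 560.1 -206.4  180.3] F [ 0.4 -0.3  0.5] gap 30.2 t 7.8
```

View pics/w3.png

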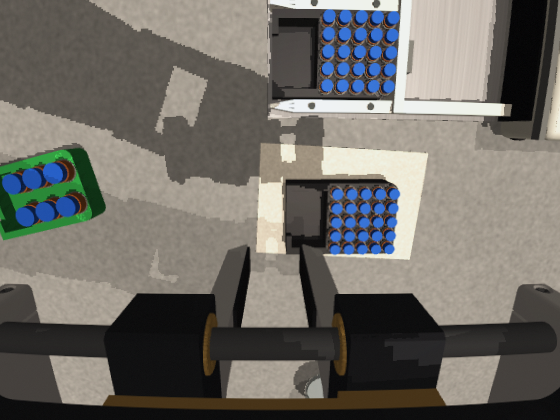

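The spare is at ~(340,218), with 25 small vials and its well facing the robot at col ~305. The green decoy is off at (50,190).

```bash
python3 - <<'E'
from h import *
p,d,W=load('f_w3')
for r in range(178,262,6):
    w=W[r,270:320]; k=np.where((w[:,2]>18)&(w[:,2]<34)&(w[:,0]<600))[0]
    if len(k):
        f=k[0]; e=[j for j in k if w[j,0]<w[f,0]+6.5]; print(r,f+270,w[f].round(1),w[e[-1]].round(1))
blue=(p[...,2]-p[...,0]>60)&(W[...,2]>30)&(W[...,2]<60)&(W[...,1]<-150)&(W[...,0]>550)
q=cv2.minAreaRect(W[blue][:,:2].astype(np.float32)); print(q)
T=(abs(W[...,2]-30)<4)&(p.max(-1)<110)&(W[...,1]<-150)&(W[...,1]>-290)&(W[...,0]>570)&(W[...,0]<620)
print(np.percentile(W[T],[1,50,99],axis=0).round(1))
E
```

```text
184 286 [ 571.5 -188.7   27.7] [ 576.7 -188.6   29.8]
190 286 [ 571.2 -195.    28.5] [ 577.5 -194.9   30.6]
196 286 [ 570.9 -201.4   28.8] [ 576.1 -201.2   31.3]
202 286 [ 570.6 -207.8   29.7] [ 575.9 -207.9   30.3]
208 286 [ 570.5 -216.5   21. ] [ 575.9 -216.3   23. ]
214 286 [ 570.2 -222.9   23. ] [ 575.7 -223.2   23. ]
220 286 [ 569.9 -229.9   22.4] [ 575.4 -230.1   22.8]
226 286 [ 569.6 -236.8   22.6] [ 575.1 -237.4   21.8]
232 286 [ 569.3 -244.2   21.6] [ 574.8 -244.2   22.5]
238 286 [ 568.8 -247.8   31.4] [ 574.3 -248.4   30.8]
244 286 [ 568.5 -255.    30.9] [ 574.  -255.7   29.8]
250 286 [ 568.1 -262.3   30.5] [ 573.7 -262.2   31.6]
((651.6761474609375, -232.6132354736328), (74.5537109375, 70.75700378417969), 87.5895767211914)
[[ 570.6 -267.4   26.5]
 [ 602.1 -205.5   30.4]
 [ 619.6 -188.3   33.1]]
```

```bash
python3 - <<'E'
from h import *
go([572.8,-229,60],-0.046)
E
```

```text
off [120.3  14.   21.9] rot [-0.0091 -0.0002  0.0002] at [ 560.1 -206.4  180.3] F [ 0.4 -0.3  0.5] gap 30.2 t 7.8
```

Request:
{"method": "move_arm", "body": {"rows": [{"fingers":32,"offset":[45,14,22],"delta_rot":[-0.009,0,0]},{"fingers":32,"offset":[90,14,22],"delta_rot":[-0.009,0,0]},{"fingers":32,"offset":[120,14,22],"delta_rot":[-0.009,0,0]},{"fingers":32,"offset":[120,14,22],"delta_rot":[-0.009,0,0]},{"fingers":32,"offset":[120,14,22],"delta_rot":[-0.009,0,0]}]}}

```text
clock: 8.3
tcp_pos: [573.5, -229.7, 61.5]
eef_rot: [0.512, 0.488, -0.511, 0.489]
force: [-0.2, 0.5, -0.1]
finger_gap: 30.0
```

```bash
python3 - <<'E'
from h import *
go([572.8,-229,8],-0.046)
E
```

```text
off [53.5 -0.7 -0.6] rot [-0.0002  0.0002 -0.0006] at [ 573.5 -229.7   61.5] F [-0.2  0.5 -0.1] gap 30.0 t 8.3
```

Request:
{"method": "move_arm", "body": {"rows": [{"fingers":32,"offset":[20,0,0],"delta_rot":[0,0,0]},{"fingers":32,"offset":[40,0,0],"delta_rot":[0,0,0]},{"fingers":32,"offset":[53,0,0],"delta_rot":[0,0,0]},{"fingers":32,"offset":[53,0,0],"delta_rot":[0,0,0]},{"fingers":0,"offset":[53,0,0],"delta_rot":[0,0,0]},{"fingers":0,"offset":[53,0,0],"delta_rot":[0,0,0]},{"fingers":0,"offset":[53,0,0],"delta_rot":[0,0,0]},{"fingers":0,"offset":[53,0,0],"delta_rot":[0,0,0]}], "squeeze": 35}}

```text
clock: 9.1
tcp_pos: [573.5, -230.4, 8.1]
eef_rot: [0.512, 0.488, -0.511, 0.489]
force: [-0.5, 1.1, 3.6]
finger_gap: 5.7
```

```bash
python3 - <<'E'
from h import *
go([574-145,-221,8],-0.057)
E
```

```text
off [-1.000e-01 -1.448e+02 -2.500e+00] rot [ 0.0098  0.0005 -0.0014] at [ 573.5 -230.4    8.1] F [-0.5  1.1  3.6] gap 5.7 t 9.1
```

Request:
{"method": "move_arm", "body": {"rows": [{"fingers":0,"offset":[0,-10,0],"delta_rot":[0,0,0]},{"fingers":0,"offset":[0,-30,0],"delta_rot":[0.003,0,0]},{"fingers":0,"offset":[0,-55,0],"delta_rot":[0.006,0,0]},{"fingers":0,"offset":[0,-80,0],"delta_rot":[0.01,0,0]},{"fingers":0,"offset":[0,-105,0],"delta_rot":[0.01,0,0]},{"fingers":0,"offset":[0,-130,0],"delta_rot":[0.01,0,0]},{"fingers":0,"offset":[0,-148,0],"delta_rot":[0.01,0,0]},{"fingers":0,"offset":[0,-155,0],"delta_rot":[0.01,0,0]}]}}

```text
clock: 9.9
tcp_pos: [418.0, -223.2, 8.1]
eef_rot: [0.515, 0.485, -0.514, 0.486]
force: [3.9, 0.9, 2.3]
finger_gap: 6.0
```

```bash
python3 - <<'E'
from h import *
yaw=-0.057; ax=np.array([np.cos(yaw),np.sin(yaw)]);D=np.array([629.1,32.2])
go(np.r_[D-197*ax,8],yaw)
E
```

```text
off [-1.00e-01 -1.00e+00 -2.67e+02] rot [-0.0008  0.001  -0.0023] at [ 418.  -223.2    8.1] F [3.9 0.9 2.3] gap 6.0 t 9.9
```

Request:
{"method": "move_arm", "body": {"rows": [{"fingers":0,"offset":[0,0,-10],"delta_rot":[0,0,0]},{"fingers":0,"offset":[0,0,-35],"delta_rot":[0,0,0]},{"fingers":0,"offset":[0,0,-70],"delta_rot":[0,0,0]},{"fingers":0,"offset":[0,0,-110],"delta_rot":[0,0,0]},{"fingers":0,"offset":[0,0,-150],"delta_rot":[0,0,0]},{"fingers":0,"offset":[0,0,-190],"delta_rot":[0,0,0]},{"fingers":0,"offset":[0,0,-225],"delta_rot":[0,0,0]},{"fingers":0,"offset":[0,0,-250],"delta_rot":[0,0,0]}]}}

```text
clock: 10.7
tcp_pos: [433.4, 28.3, 8.1]
eef_rot: [0.514, 0.485, -0.514, 0.486]
force: [0.4, -7.7, 9.7]
finger_gap: 6.1
```

Request:
{"method": "move_arm", "body": {"rows": [{"fingers":0,"offset":[0,0,-10],"delta_rot":[0,0,0]},{"fingers":0,"offset":[0,0,-17],"delta_rot":[0,0,0]},{"fingers":0,"offset":[0,0,-17],"delta_rot":[0,0,0]}]}}

```text
clock: 11.0
tcp_pos: [434.5, 44.6, 8.1]
eef_rot: [0.514, 0.485, -0.513, 0.486]
force: [-0.2, 3.4, 10.7]
finger_gap: 5.6
```

```bash
python3 - <<'E'
from h import *
yaw=-0.057; ax=np.array([np.cos(yaw),np.sin(yaw)]);D=np.array([629.1,32.2])
go(np.r_[D-197*ax,8],yaw)
cal=viewer.get_calibration('wrist')
p,d=viewer.grab_frame('wrist'); save('w4',p); np.savez('f_w4',p=p,d=d,**cal)
go(np.r_[D-197*ax,8],yaw)
E
```

```text
off [ 0.1 -2.   1.3] rot [ 0.0005 -0.0001 -0.0019] at [434.5  44.6   8.1] F [-0.2  3.4 10.7] gap 5.6 t 11.0
off [ 0.1 -2.   1.2] rot [ 0.0003 -0.0005 -0.0019] at [434.5  44.5   8.1] F [0.8 4.2 9.8] gap 5.8 t 11.05
```

View pics/w4.png

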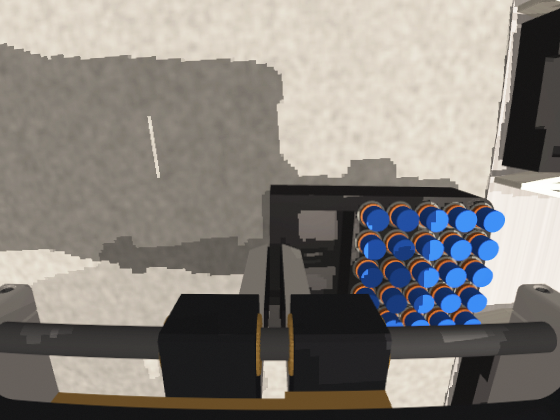

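```bash
cat > meas.py <<'E'
from h import *
import sys
p,d,W=load(sys.argv[1])
yaw=-0.057; ax=np.array([np.cos(yaw),np.sin(yaw)]);ay=np.array([-ax[1],ax[0]]);D=np.array([629.1,32.2])
Q=np.stack([(W[...,:2]-D)@ax,(W[...,:2]-D)@ay,W[...,2]],-1)
top=(abs(W[...,2]-30)<3)&(p.max(-1)<120)
def edge(m,c0,c1,name):
    pts=[]
    for c in range(c0,c1,4):
        r=np.where(m[:,c])[0]
        if len(r): pts.append(Q[r[0],c])
    pts=np.array(pts); k=np.polyfit(pts[:,0],pts[:,1],1); res=pts[:,1]-np.polyval(k,pts[:,0]); g=abs(res)<1.5
    k=np.polyfit(pts[g,0],pts[g,1],1); print(name,len(pts),g.sum(),'rel yaw',k[0].round(4),'y at x range',[(round(x,1),np.polyval(k,x).round(2)) for x in(pts[g,0].min(),pts[g,0].max())])
top2=top&(Q[...,1]>20)&(Q[...,1]<55)&(Q[...,0]<-75)
edge(top2,270,460,'left edge')
s=bot.read_state(); print('tcp dock',(s['tcp_pos'][:2]-D)@ax,(s['tcp_pos'][:2]-D)@ay)
wl=(p.min(-1)>150)&(abs(W[...,2]-24)<4)
print('rail pts',wl.sum(),Q[wl].min(0) if wl.any() else '')
blue=(p[...,2]-p[...,0]>60)&(abs(W[...,2]-41)<3)
print('blue',np.percentile(Q[blue],[1,99],axis=0).round(1))
E
python3 meas.py f_w4
```

```text
left edge 48 48 rel yaw -0.0072 y at x range [(np.float64(-199.0), np.float64(43.98)), (np.float64(-100.3), np.float64(43.26))]
tcp dock -195.00662131483637 1.1792112166538373
rail pts 542 [-87.35470085  42.4517693   21.33277602]
blue [[-152.2  -24.8   38.2]
 [ -83.8   38.9   43.6]]
```

Request:
{"method": "move_arm", "body": {"rows": [{"fingers":0,"offset":[0,0,4],"delta_rot":[-0.007,0,0]},{"fingers":0,"offset":[0,0,4],"delta_rot":[-0.007,0,0]},{"fingers":0,"offset":[0,10,4],"delta_rot":[-0.007,0,0]},{"fingers":0,"offset":[0,20,4],"delta_rot":[-0.007,0,0]},{"fingers":0,"offset":[0,30,4],"delta_rot":[-0.007,0,0]},{"fingers":0,"offset":[0,38,4],"delta_rot":[-0.007,0,0]},{"fingers":0,"offset":[0,44,4],"delta_rot":[-0.007,0,0]},{"fingers":0,"offset":[0,44,4],"delta_rot":[-0.007,0,0]}]}}

```text
clock: 11.85
tcp_pos: [477.1, 37.5, 7.9]
eef_rot: [-0.512, -0.488, 0.513, -0.487]
force: [-8.6, -0.3, 17.8]
finger_gap: 5.3
```

```bash
python3 - <<'E'
from h import *
cal=viewer.get_calibration('wrist')
p,d=viewer.grab_frame('wrist'); save('w5',p); np.savez('f_w5',p=p,d=d,**cal)
E
python3 meas.py f_w5
```

```text
left edge 40 40 rel yaw 0.0154 y at x range [(np.float64(-156.3), np.float64(39.29)), (np.float64(-75.3), np.float64(40.54))]
tcp dock -152.10713416741032 -3.375382178835236
rail pts 2010 [-62.35441532  40.65549672  20.16116447]
blue [[-109.8  -28.5   38.2]
 [ -41.1   36.1   43.6]]
```

View pics/w5.png

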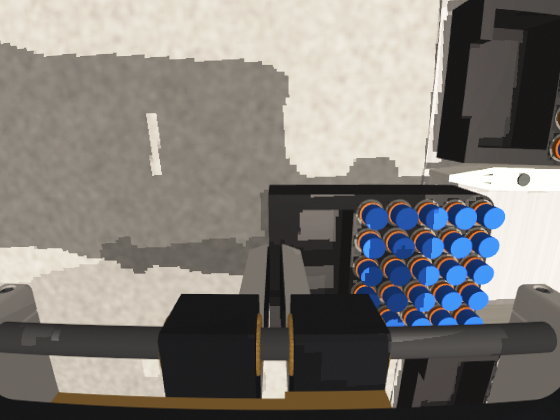

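```bash
python3 - <<'E'
from h import *
yaw=-0.057
go([477.1,37.5,8.5],yaw)
p,d,W=load('f_w5')
ax=np.array([np.cos(yaw),np.sin(yaw)]);ay=np.array([-ax[1],ax[0]]);D=np.array([629.1,32.2])
Q=np.stack([(W[...,:2]-D)@ax,(W[...,:2]-D)@ay,W[...,2]],-1)
wl=(p.min(-1)>140)&(abs(W[...,2]-24)<3.5)&(Q[...,1]>35)
for c in range(440,560,8):
    r=np.where(wl[:,c])[0]
    if len(r): print(c,r[[0,-1]],Q[r[0],c].round(1),Q[r[-1],c].round(1))
E
```

```text
off [-0.5  0.1 -0. ] rot [0.0072 0.0001 0.0013] at [477.   37.5   8. ] F [-8.1  0.1 16.1] gap 6.2 t 11.9
448 [180 180] [-62.2  47.1  24.3] [-62.2  47.1  24.3]
456 [173 181] [-57.7  50.7  23.2] [-58.4  46.8  25.5]
464 [172 183] [-52.7  51.2  22.1] [-53.1  45.6  24.3]
472 [170 185] [-48.2  52.3  21.9] [-47.9  44.5  23.4]
480 [170 186] [-45.4  52.7  24.5] [-44.5  44.3  25.4]
488 [168 188] [-40.8  53.8  24.1] [-38.8  43.1  24. ]
496 [167 189] [-36.5  54.5  24.2] [-33.7  42.5  23.5]
504 [167 190] [-32.7  54.7  25.3] [-29.9  42.3  24.8]
512 [168 190] [-26.9  54.2  23.9] [-26.2  42.6  26. ]
520 [168 190] [-21.9  54.2  23.5] [-20.3  42.4  24.5]
528 [168 190] [-16.8  54.3  23. ] [-15.4  42.5  24.4]
536 [169 190] [-12.4  54.   23.6] [-11.   42.7  24.9]
544 [169 190] [-8.2 54.2 24.3] [-5.3 42.6 24.1]
552 [169 190] [-3.  54.3 23.9] [-1.7 42.9 25.5]
```

Request:
{"method": "move_arm", "body": {"rows": [{"fingers":0,"offset":[-0.7,0,0],"delta_rot":[0.01,0,0]},{"fingers":0,"offset":[-0.7,5,0],"delta_rot":[0.01,0,0]},{"fingers":0,"offset":[-0.7,15,0],"delta_rot":[0.01,0,0]},{"fingers":0,"offset":[-0.7,25,0],"delta_rot":[0.01,0,0]},{"fingers":0,"offset":[-0.7,35,0],"delta_rot":[0.01,0,0]},{"fingers":0,"offset":[-0.7,45,0],"delta_rot":[0.01,0,0]},{"fingers":0,"offset":[-0.7,50,0],"delta_rot":[0.01,0,0]},{"fingers":0,"offset":[-0.7,50,0],"delta_rot":[0.01,0,0]}]}}

```text
clock: 12.7
tcp_pos: [527.5, 34.8, 8.0]
eef_rot: [-0.515, -0.485, 0.515, -0.485]
force: [-0.5, 0.3, 2.9]
finger_gap: 5.9
```

```bash
python3 - <<'E'
from h import *
cal=viewer.get_calibration('wrist')
p,d=viewer.grab_frame('wrist'); save('w6',p); np.savez('f_w6',p=p,d=d,**cal)
yaw=-0.057; ax=np.array([np.cos(yaw),np.sin(yaw)]);D=np.array([629.1,32.2])
go(np.r_[D-55*ax,8],yaw)
E
python3 meas.py f_w6
```

```text
off [ 0.  46.5 -3.3] rot [-0.0032  0.     -0.0003] at [527.5  34.8   8. ] F [ 1.2 -0.1  1.6] gap 5.5 t 12.75
left edge 15 15 rel yaw -0.0004 y at x range [(np.float64(-105.4), np.float64(39.55)), (np.float64(-76.8), np.float64(39.54))]
tcp dock -101.55179566693008 -3.1728210027316632
rail pts 4199 [-62.70382351 -42.85267648  20.14169196]
blue [[-57.9 -82.5  38.2]
 [ 28.  127.3  43.6]]
```

View pics/w6.png

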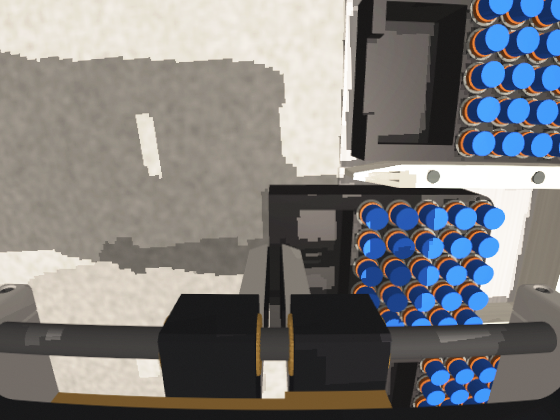

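Request:
{"method": "move_arm", "body": {"rows": [{"fingers":0,"offset":[0,8,0],"delta_rot":[0,0,0]},{"fingers":0,"offset":[0,16,0],"delta_rot":[0,0,0]},{"fingers":0,"offset":[0,24,0],"delta_rot":[0,0,0]},{"fingers":0,"offset":[0,32,0],"delta_rot":[0,0,0]},{"fingers":0,"offset":[0,38,0],"delta_rot":[0,0,0]},{"fingers":0,"offset":[0,42,0],"delta_rot":[0,0,0]},{"fingers":0,"offset":[0,42,0],"delta_rot":[0,0,0]}]}}

```text
clock: 13.45
tcp_pos: [569.1, 32.2, 8.0]
eef_rot: [-0.515, -0.485, 0.515, -0.485]
force: [-2.7, -0.0, 4.7]
finger_gap: 5.7
```

Request:
{"method": "move_arm", "body": {"rows": [{"fingers":0,"offset":[0,1,0],"delta_rot":[0,0,0]},{"fingers":0,"offset":[0,2,0],"delta_rot":[0,0,0]},{"fingers":0,"offset":[0,3,0],"delta_rot":[0,0,0]},{"fingers":0,"offset":[0,3,0],"delta_rot":[0,0,0]}]}}

```text
clock: 13.85
tcp_pos: [571.4, 32.1, 8.0]
eef_rot: [-0.514, -0.485, 0.515, -0.484]
force: [-8.7, 0.9, 8.5]
finger_gap: 5.6
```

Request:
{"method": "move_arm", "body": {"rows": [{"fingers":0,"offset":[0,1,0],"delta_rot":[0,0,0]},{"fingers":0,"offset":[0,2,0],"delta_rot":[0,0,0]},{"fingers":0,"offset":[0,2,0],"delta_rot":[0,0,0]}]}}

```text
clock: 14.15
tcp_pos: [573.4, 32.0, 8.0]
eef_rot: [-0.514, -0.485, 0.515, -0.484]
force: [-7.0, 0.5, 7.6]
finger_gap: 5.4
```

Request:
{"method": "move_arm", "body": {"rows": [{"fingers":0,"offset":[0,1,0],"delta_rot":[0,0,0]},{"fingers":0,"offset":[0,1.5,0],"delta_rot":[0,0,0]},{"fingers":0,"offset":[0,1.5,0],"delta_rot":[0,0,0]}]}}

```text
clock: 14.45
tcp_pos: [574.8, 32.0, 8.0]
eef_rot: [-0.514, -0.485, 0.515, -0.484]
force: [-7.6, 0.1, 8.8]
finger_gap: 5.8
```

Request:
{"method": "move_arm", "body": {"rows": [{"fingers":0,"offset":[0,0.5,0],"delta_rot":[0,0,0]},{"fingers":0,"offset":[0,1,0],"delta_rot":[0,0,0]},{"fingers":0,"offset":[0,1,0],"delta_rot":[0,0,0]}]}}

```text
clock: 14.75
tcp_pos: [575.8, 31.9, 8.0]
eef_rot: [-0.514, -0.485, 0.515, -0.484]
force: [-7.4, -0.1, 8.8]
finger_gap: 5.9
```

```bash
python3 - <<'E'
from h import *
cal=viewer.get_calibration('wrist')
p,d=viewer.grab_frame('wrist'); save('w7',p); np.savez('f_w7',p=p,d=d,**cal)
p,d,W=load('f_w7')
yaw=-0.057; ax=np.array([np.cos(yaw),np.sin(yaw)]);ay=np.array([-ax[1],ax[0]]);D=np.array([629.1,32.2])
Q=np.stack([(W[...,:2]-D)@ax,(W[...,:2]-D)@ay,W[...,2]],-1)
for r in range(20,250,10):
    w=Q[r,200:420]; k=np.where((w[:,2]>19)&(w[:,2]<34))[0]
    if len(k): print(r,k[0]+200,w[k[0]].round(1))
E
```

```text
20 266 [-58.4 120.3  29.1]
30 266 [-58.4 115.9  29.5]
40 267 [-58.1 113.4  22.5]
50 267 [-58.2 108.8  22.9]
60 267 [-58.2 104.4  22.4]
70 267 [-58.2  99.8  22.4]
80 267 [-58.3  95.2  21.9]
90 267 [-58.3  90.4  22.9]
100 267 [-58.3  85.7  22.3]
110 267 [-58.4  80.9  22.2]
120 267 [-58.2  75.9  30.7]
130 267 [-58.2  71.2  29.9]
140 267 [-58.3  66.4  29.1]
150 267 [-58.3  61.7  30.3]
160 267 [-58.4  56.7  29.4]
170 271 [-56.5  50.5  19.2]
180 267 [-58.5  46.   25. ]
190 278 [-52.8  39.7  19.2]
200 269 [-57.5  36.8  31.2]
210 269 [-57.5  31.4  30.5]
220 269 [-57.5  26.3  31.5]
230 269 [-57.6  20.4  29.9]
240 269 [-57.8  12.2  22.4]
```

View pics/w7.png

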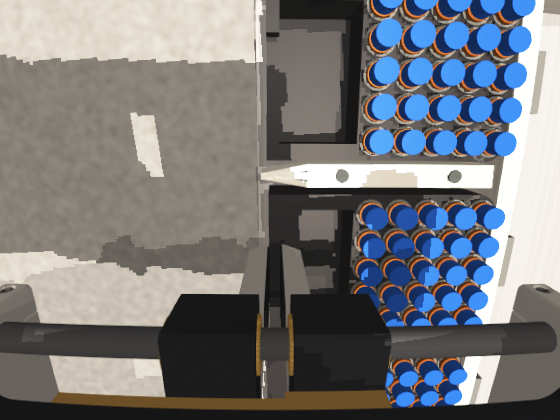

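Request:
{"method": "move_arm", "body": {"rows": [{"fingers":25,"offset":[0,0,0],"delta_rot":[0,0,0]},{"fingers":25,"offset":[0,0,0],"delta_rot":[0,0,0]},{"fingers":25,"offset":[0,0,0],"delta_rot":[0,0,0]},{"fingers":25,"offset":[-15,0,0],"delta_rot":[0,0,0]},{"fingers":25,"offset":[-50,0,0],"delta_rot":[0,0,0]},{"fingers":25,"offset":[-90,0,0],"delta_rot":[0,0,0]},{"fingers":25,"offset":[-140,-20,0],"delta_rot":[0,0,0]},{"fingers":25,"offset":[-190,-40,0],"delta_rot":[0,0,0]}]}}

```text
clock: 15.6
tcp_pos: [538.6, 33.9, 193.4]
eef_rot: [0.515, 0.485, -0.515, 0.485]
force: [-0.3, -0.2, 1.0]
finger_gap: 23.2
```

Request:
{"method": "move_arm", "body": {"rows": [{"fingers":25,"offset":[0,-30,0],"delta_rot":[0,0,0]},{"fingers":25,"offset":[0,-30,0],"delta_rot":[0,0,0]},{"fingers":25,"offset":[0,-30,0],"delta_rot":[0,0,0]}]}}

```text
clock: 15.9
tcp_pos: [509.6, 35.7, 191.9]
eef_rot: [0.515, 0.484, -0.514, 0.485]
force: [-0.2, 0.1, -0.9]
finger_gap: 23.6
```

```bash
python3 - <<'E'
from h import *
cal=viewer.get_calibration('wrist')
p,d=viewer.grab_frame('wrist'); save('w8',p); np.savez('f_w8',p=p,d=d,**cal)
q,dd=viewer.grab_frame('top'); save('t8',q)
W2=cloud('top',dd)
p,d,W=load('f_w8')
yaw=-0.057; ax=np.array([np.cos(yaw),np.sin(yaw)]);ay=np.array([-ax[1],ax[0]]);D=np.array([629.1,32.2])
Q=np.stack([(W[...,:2]-D)@ax,(W[...,:2]-D)@ay,W[...,2]],-1)
m=(p[...,2]-p[...,0]>60)&(abs(W[...,2]-41)<3.5)
for lo in(-144,-48,48):
    k=m&(Q[...,1]>lo)&(Q[...,1]<lo+96); print('caps',lo,k.sum(),np.percentile(Q[k],[1,99],axis=0).round(1).tolist() if k.any() else '')
for y in list(range(-130,140,9)):
    k=(abs(Q[...,1]-y)<2)&(abs(Q[...,2]-26)<8)&(p.max(-1)<110)&(abs(Q[...,0]+55)<25)
    if k.any(): print(y,np.percentile(Q[k][:,0],[1,5]).round(1))
q=q.astype(int);b=(q[...,2]-q[...,0]>50)&(W2[...,2]>35)&(W2[...,2]<65)&(abs(W2[...,1]-240)<60)&(W2[...,0]<600)&(W2[...,0]>400)
w=W2[b]; 
if len(w):
  c=(np.median(w,0)); print('big caps world',c,'dock',(c[:2]-D)@ax,(c[:2]-D)@ay)
go([500,30,200],yaw)
E
```

```text
caps -144 1594 [[-12.4, -128.4, 38.2], [55.9, -59.9, 43.8]]
caps -48 2223 [[-10.5, -34.6, 38.5], [57.9, 34.8, 44.0]]
caps 48 2622 [[-11.3, 62.1, 39.4], [57.2, 131.7, 44.0]]
-112 [-55.6 -55.5]
-103 [-58.4 -58.4]
-94 [-59.7 -59.5]
-85 [-59.7 -59.7]
-76 [-59.7 -59.6]
-67 [-59.8 -59.6]
-58 [-59.7 -59.3]
-40 [-57.8 -57.7]
-31 [-57.8 -57.6]
-22 [-57.8 -57.8]
-13 [-57.8 -57.8]
-4 [-57.7 -57.7]
5 [-57.5 -57.5]
14 [-57.9 -57.8]
23 [-57.8 -57.7]
32 [-57.9 -57.6]
41 [-57.3 -56.1]
59 [-59.4 -59.1]
68 [-59.4 -59.2]
77 [-59.3 -59.2]
86 [-59.3 -59.2]
95 [-59.  -58.9]
104 [-58.9 -58.9]
113 [-58.8 -58.8]
122 [-58.8 -58.7]
131 [-58.6 -58.3]
big caps world [510.67936008 258.74163906  49.22245315] dock -131.13419991145057 219.42739983956045
off [-9.1 -9.5  6.2] rot [-0.0033  0.      0.    ] at [509.9  35.7 190.9] F [0.  0.3 0. ] gap 23.4 t 16.0
```

View pics/w8.png

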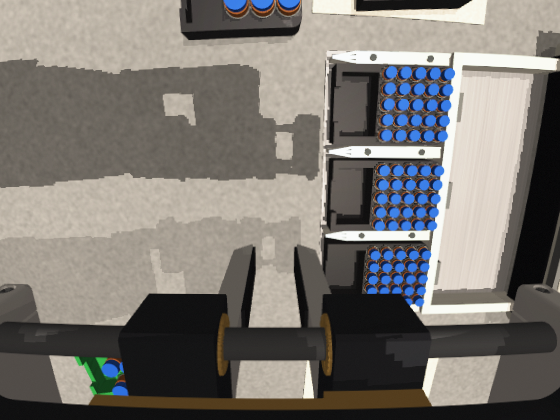

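View pics/t8.png

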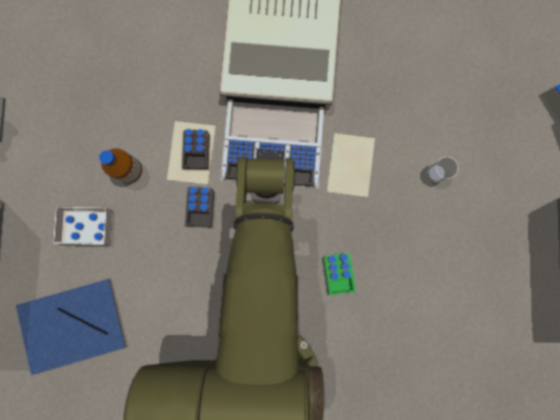

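```bash
python3 -c "
from h import *
print(ticket.sign_off())"
```

```text
the job is handed in; nothing more can be done
None
```

I drew the wrong tray (6 big vials, middle bay) out by its front wall and left it on the bench to the left of the dock. I then slid the spare small-vial tray from the right into the middle bay and handed the job in at about 16 s.

Last checks before handing in:
- **Wrong tray:** its vial centre is about 219 mm left of the dock's centre line (at least 175 needed). It looks flat on the bench, clear of the other big-vial spare.
- **Spare tray:** all three bays now hold small vials. The spare lies square in the middle bay to within a few mrad. Its front face is about 1.5 mm deeper than its two neighbours', so its centre is at about +2 to +3.5 mm, within the allowed −4 to +6.
- **Everything else:** the other trays, the bottle and the beaker look where they were. The arm was clear of everything, with a force reading of about 0 N.

**One check did not settle:** I never felt a clear force rise at the rear stop. The push stayed at about 7 N over the last few mm, and the pads may have slipped slightly. "Fully home" therefore rests on the measured position, not on a felt contact.

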